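Seat the rotisserie arbor in its spindle

TASK

Lift the steel spit arbor out of its wooden stand and put its tapered shank into the upright spindle of the rotisserie drive. Turn it gently until its slot drops over the two drive dogs, press it down until it sits fully home, and let go. Do not force it, and leave the utensils lying around where they are.

Things in the scene. Friction and masses are not known exactly. Their poses are not given: they have to be found in the camera images.
- arbor: Steel spit arbor, 0.34 to 0.53 kg, upright in the stand at the start. Origin: on its axis at the underside of its round collar (56 mm across, 18 mm high); z up. One drive slot, 12 mm wide and 12 mm deep, crosses the collar's underside along the arbor's y axis. Below the origin a tapered shank, 34 mm long, 30 mm across at the collar, 21 mm at its lower end.
- arbor_shaft (a point): Grip place on the arbor's square shaft, 14 x 14 mm, flats facing the arbor's x and y axes; the shaft runs from 18 to 108 mm above the arbor's origin, this point is on the axis 66 mm above it; axes as the arbor's. The arbor is the same after a half turn.
- arbor_knob (a point): Lower end of the arbor, on its axis 48 mm below its origin: under the taper a neck 12 mm across, then this retention knob, 18 mm across.
- stand: Fixed wooden block 100 x 100 x 62 mm with an upright through hole 39 mm across in its middle. Origin: centre of its underside; z up. The arbor's collar rests on its top, 62 mm up.
- drive: Fixed grey gear housing 150 x 150 x 90 mm; a steel spindle nose 48 mm across stands 15 mm out of the middle of its top. Origin: centre of its underside; z up. The geared spindle resists turning with about 0.25 N m.
- drive_mouth (a point): Centre of the spindle's upper face, 105 mm above the drive's underside; axes as the drive's. Mouth of the taper, about 32 mm across, 0.8 mm clear of the shank all round when home. Home: the arbor's origin at this point, collar on the face. Pressing down with more than about 35 N counts as forcing.
- dog_level (a point): On the spindle's axis at the tops of its two dogs, 10 mm above the face. The flat-topped dogs are opposite one another, each 8 mm wide, 16 to 25 mm from the axis. The line through them is up to 0.8 rad either way from the drive's y axis, not measured: find it by sight or feel. With the slot not over the dogs the collar rests on them, its origin at this height.
- jaw_level (a point): On the spindle's axis, 40.5 mm below its face: two sprung jaws here meet the arbor's knob. With the slot over the dogs (within about 0.07 rad) the arbor sinks at least 2 mm, onto the jaws; its weight alone may or may not take it past them; a push of up to about 10 N on top of its weight does. They then draw it home.
- spatula: Spatula with a steel blade and wooden handle, lying on the table, not to be moved. Origin: on it, at the table.
- brush: Grill brush with a black handle lying on the table, not to be moved. Origin: on it, at the table.
- spoon_rest: White ceramic spoon rest, a dish 100 mm across and 18 mm high, not to be moved. Origin: centre of its underside.
- mill: Dark wooden pepper mill, 54 mm across and 147 mm high, standing, not to be moved. Origin: centre of its underside.
There are look-alikes about, which are no part of the job. There is more than one size of the drive; the one meant has the size given above.

How it is judged (in metres and radians):
On the way, in this order (a step that is already met when the one before it is completed fails the run):
1. the arbor is lifted clear of the stand (z of arbor in the frame of stand above 0.112 m), for 0.05 s.
2. the shank is in the spindle's taper (z of arbor in the frame of drive_mouth below 0.015 m and horizontal distance between arbor and drive_mouth below 0.006 m), for 0.05 s.
3. the arbor is pressed fully home, its slot over the dogs (z of arbor in the frame of drive_mouth below 0.002 m and horizontal distance between arbor and drive_mouth below 0.003 m), for 0.2 s.
At the end, for the whole second after the job is handed in: The arbor stands upright in the drive's spindle, its collar's underside within 2 mm of the spindle's face, its axis within 3 mm of the spindle's and within 0.05 rad of vertical, at rest and let go (all of step 3 and z of arbor in the frame of drive_mouth above -0.003 m and angle between arbor's own z axis and vertical below 0.05 rad and linear speed of arbor below 0.02 m/s and contact force between the fingers and arbor below 0.1 N); the robot touches nothing.
It fails at once if the arbor is forced: more than 50 N between it and the drive (contact force between arbor and drive above 50 N).
It fails at once if a utensil is moved by more than 20 mm (distance of any of spatula, brush, spoon_rest, mill from where it was at the start of the episode above 0.02 m).
It also fails if it takes over 72 s, if anything falls off the work surface, if the arm or the gripper's body presses on something with over 40 N, if the wrist force passes 120 N, or if a joint passes its speed limit or range.

ROBOT

A 6-joint arm with a two-finger parallel gripper is mounted at the origin on the work surface. World frame = base frame: x ahead of the robot, y to its left, z up, the work surface at z = 0. Lengths are in mm, angles in rad, forces in N, time in s.
With the tool pointing down it reaches from about 400 to 925 mm from the base axis. Payload 12.5 kg.
Tool frame: the origin (TCP) lies on the centre line of the jaws, within the pads' length; the fingertips stand 19 mm ahead of it and the grasp point (between the pads) is the TCP; z points along the fingers, y is the line along which they close (so a half turn about z gives the same grasp; the last joint's range is limited). The gripper opens to 95 mm and grips with 3 to 60 N. Pads are 20 mm wide; open, the fingers measure 119 mm over their backs; the gripper's body (75 mm by 180 mm) begins 59 mm behind the grasp point.
Start: joints at [-1.301, 0.491, 1.559, -0, 1.092, -0.106], TCP at [229.409, -581.392, 233.661] pointing down, gripper open.
Joint ranges: [-3.1, 3.1], [-0.84, 2.19], [0.05, 2.79], [-1.13, 4.28], [0.06, 2.93], [-2.69, 2.69]. Speed limits (rad/s): [2.22, 2.22, 2.79, 3.14, 3.14, 3.14].

INTERFACE

Orientations are given as [roll, pitch, yaw] about the fixed x, y, z axes, in that order (R = Rz(yaw) Ry(pitch) Rx(roll)).
In Python, from cell import state, read_camera, job_done gives the robot as it stands.
- The arm moves only by the tool arm_command, never from a script. Its argument "deltas" is a list of rows, each an object of numbers: "dx", "dy", "dz": the shift along the world's x, y, z in m; "yaw": the turn about the world's z in degrees. In form: [{"dx": .., "dy": .., "dz": .., "yaw": ..}, ...]. A call has 1 to 20 rows; each row shifts and turns the commanded pose from where the row before left it; what a row does not reach is not made up. A row lasts 1/10 s, in which the tool goes at most 50 mm and 8.59 degrees, less where a joint would pass 70% of its speed; a pose out of reach is approached as far as the arm can. A call with a gripper value outside its range is refused whole. "gripper" is the finger opening in m, from 0 to 0.0951, set as the call begins (left out, the last holds). The fingers move at their own pace and stop on an object; the grip force is fixed at half the most. Time passes only in rows, so rows that do not move let the fingers close. It gives the time, the measured TCP pose, the force, the opening and the grip force at its end, in the units of the state.
- state(): the state, without advancing time (a new reading comes with each control period).
- read_camera(name): name is "scene" or "side" or "wrist"; returns a dict with "color" (400x640x3 uint8, red, green, blue), "range_z" (400x640 float32, mm along the optical axis (not along the pixel's ray), 0 where there is no reading), "fx", "fy", "cx", "cy" (pixels), "extrinsics" (4x4, takes a point from camera to world coordinates). Camera axes: x right, y up, looking along -z (the intrinsics and any distortion apply to the point x, -y, -z); pixel columns grow to the right and rows downward; lengths in mm; the calibration is good to about 2 mm. The wrist camera is an equidistant fisheye: a pixel r from the principal point sees the ray r / f radians off the axis. A picture is of the moment at which its call begins.
- job_done(): hands the job in; it is judged then, once.
The state is a dict: "t": time; "joints": joint angles; "qvel": joint speeds; "tau": joint torques, N m; "eef_pos": TCP position; "tcp_rot": TCP orientation; "ft_force": force on the tool from outside, world axes, zero at the start; "moment": the same for the moment, N m; "opening": opening from 0.0 (shut) to 1.0 (fully open); "grip_force": force on a finger pad.
Only numpy, scipy, OpenCV 4.12 (cv2) and the standard library are available. Lean on these libraries where they do the work, as an engineer would, in place of code of your own. Each camera call takes 0.05 s, during which the arm holds its last target. There are 200 camera calls.

## Working session

There is one attempt and no reset: what is moved stays moved. The work goes in short steps, Python scripts to look and compute and a tool call to move; the robot and the scene stay as the last step left them, time stands still between calls to the robot, and variables do not carry over. Pictures are saved under pics/ and viewed, at most 10 in all, crops included, and the job is handed in when it is done.

Besides the shell and the picture viewer there is one more tool, called as name([rows], argument=value, ...), one row to a line, values as JSON. arm_command: Moves the arm, as the interface text tells. Its arguments: {"type":"object","properties":{"deltas":{"type":"array"},"gripper":{"type":"number"}},"required":["deltas"]}

```bash
mkdir -p pics; ls; cat > h.py <<'E'
import numpy as np, cv2
from cell import state, read_camera, job_done
def pts(c):
    h,w=c["range_z"].shape; u,v=np.meshgrid(np.arange(w),np.arange(h)); z=c["range_z"]
    P=np.stack([(u-c["cx"])/c["fx"]*z,-(v-c["cy"])/c["fy"]*z,-z],-1)
    E=c["extrinsics"]; return P@E[:3,:3].T+E[:3,3]
def save(c,n): cv2.imwrite("pics/"+n,c["color"][...,::-1])
E
python3 - <<'E'
from h import *
np.set_printoptions(suppress=True,precision=2)
for n in("scene","side"):
    c=read_camera(n); np.savez(n+".npz",**c); save(c,n+".png"); print(n,c["fx"],c["cx"],c["cy"],c["extrinsics"],(c["range_z"]>0).mean())
s=state();print(s)
E
```

```text
pics
scene 420.7859537134845 322.49290636883194 195.1077136403494 [[   0.51   -0.61    0.61 1317.66]
 [   0.86    0.34   -0.37 -494.43]
 [   0.02    0.71    0.7  1025.46]
 [   0.      0.      0.      1.  ]] 0.9915546875
side 404.92412795461064 317.4931356064881 195.24882454194977 [[  -0.93    0.23   -0.28  124.41]
 [  -0.37   -0.55    0.75 1033.79]
 [   0.02    0.8     0.6   923.73]
 [   0.      0.      0.      1.  ]] 0.9949375
{'t': 0.1, 'joints': array([-1.3 ,  0.49,  1.56, -0.  ,  1.09, -0.11]), 'qvel': array([ 0., -0., -0.,  0.,  0.,  0.]), 'tau': array([  0.  , -61.36, -25.86,   0.07,   0.05,  -0.  ]), 'eef_pos': array([ 229.33, -581.2 ,  233.1 ]), 'tcp_rot': array([-3.14, -0.  ,  0.38]), 'ft_force': array([ 0.72,  0.18, -0.73]), 'moment': array([ 0.  ,  0.  , -0.03]), 'grip_force': 0.0, 'opening': 0.9999564209303218}
```

View pics/scene.png

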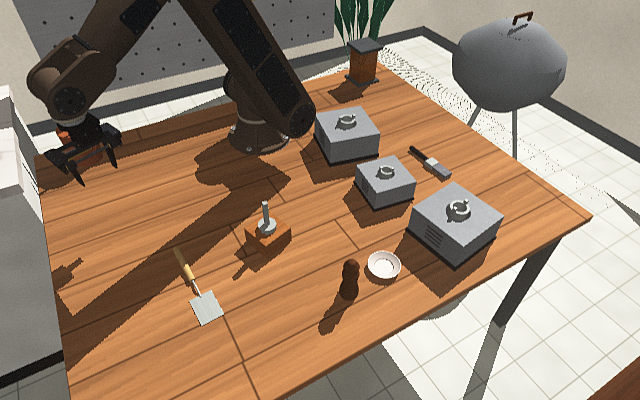

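View pics/side.png

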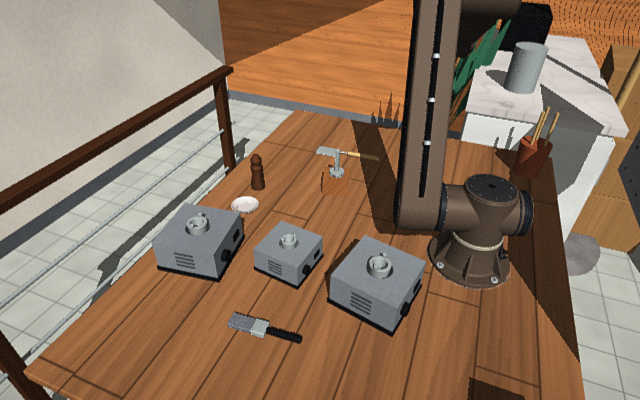

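The scene view shows the arbor in its stand at (267,222). There are three drive housings, at (347,130), (385,180) and (457,222). The mill is at (349,278), the dish at (384,265), the spatula at (200,290) and the brush at (430,160). I'll measure the housings' footprints and heights to choose between them.

```bash
cat > m.py <<'E'
from h import *
np.set_printoptions(suppress=True,precision=1)
for n,seeds in(("scene",[(347,130),(385,180),(457,222)]),("side",[(378,270),(288,245),(199,230)])):
    c=dict(np.load(n+".npz")); P=pts(c); Z=P[...,2]
    print(n,"table z",np.median(Z[250:300,120:180]) if n=="scene" else "")
    for u,v in seeds:
        w=P[v-50:v+50,u-55:u+55].reshape(-1,3)
        h=np.histogram(w[:,2],bins=np.arange(50,130,2)); k=h[0].argmax(); z0=h[1][k]+1
        m=(abs(Z-z0)<4).astype(np.uint8); m[:v-50]=0;m[v+50:]=0;m[:,:u-55]=0;m[:,u+55:]=0
        m=cv2.morphologyEx(m,cv2.MORPH_OPEN,np.ones((3,3)))
        l=cv2.connectedComponentsWithStats(m)[1]; b=np.bincount(l[l>0]).argmax(); q=P[l==b]
        r=cv2.minAreaRect(q[:,:2].astype(np.float32))
        ctr=np.array(r[0]); nose=w[(np.hypot(*(w[:,:2]-ctr).T)<40)&(w[:,2]>z0+8)]
        hn=np.histogram(nose[:,2],bins=np.arange(z0+8,z0+40,2))
        print((u,v),"top z",np.median(q[:,2]),"rect",r,"nose",nose[:,:2].min(0)/2+nose[:,:2].max(0)/2,hn[0])
    u,v=((267,222),(337,165))[n=="side"]
    w=P[v-35:v+35,u-40:u+40].reshape(-1,3); 
    for a,b2 in((56,68),(76,86),(90,200)):
        q=w[(w[:,2]>a)&(w[:,2]<b2)]; 
        if len(q): print("arbor",a,b2,len(q),np.median(q,0),q.min(0),q.max(0))
E
python3 m.py
python3 - <<'E'
import cv2
a=cv2.imread("pics/scene.png")
b=cv2.resize(a[185:255,225:310],None,fx=4.5,fy=4.5,interpolation=2); d=cv2.resize(a[175:275,405:510],None,fx=4,fy=4,interpolation=2)
import numpy as np
o=np.zeros((400,810,3),np.uint8);o[:b.shape[0],:b.shape[1]]=b;o[:400,385:805]=d[:,:420];cv2.imwrite("pics/crop1.png",o[:,:800])
E
```

```text
scene table z -2.1659441289999677
(347, 130) top z 112.43025785421759 rect ((239.9909210205078, 260.94305419921875), (193.2151641845703, 196.37831115722656), 77.60478210449219) nose [242.7 261.3] [11  8 14 22 20 17 11  4  3  3  3  4  5  0  0]
(385, 180) top z 87.63591350878642 rect ((518.8662109375, 240.9755859375), (152.39688110351562, 157.09764099121094), 82.66114044189453) nose [520.4 239. ] [10 11 18 21 20  5  1  4  1  7  0  0  0  0  0]
(457, 222) top z 113.61284908339462 rect ((786.4494018554688, 305.81036376953125), (194.53594970703125, 196.45028686523438), 7.6850409507751465) nose [788.  305.3] [19 19 16 20 21 62 43  9  3  4  5  9  7  4  0]
arbor 56 68 600 [ 538. -212.   60.] [ 464.4 -261.3   56.1] [ 582.9 -140.7   67.8]
arbor 76 86 158 [ 526.2 -205.4   78.7] [ 493.9 -228.7   76. ] [ 550.8 -173.3   85.9]
arbor 90 200 118 [ 527.1 -202.6  134.4] [ 513.8 -208.7   90. ] [ 532.2 -193.4  171.5]
side table z 
(378, 270) top z 116.20878267015115 rect ((234.88327026367188, 260.146484375), (196.54168701171875, 193.5623016357422), 78.07205963134766) nose [234.5 262.1] [17 16 23 32 58 68 15  6  5  1 11 11  8  0  0]
(288, 245) top z 91.36743188227922 rect ((514.1492919921875, 240.80624389648438), (155.52745056152344, 152.1708984375), 82.63513946533203) nose [515.3 241.3] [17 10 24 29 20  7  5  6  3  4  0  0  0  0  0]
(199, 230) top z 117.05943082455963 rect ((782.0964965820312, 306.42620849609375), (194.84506225585938, 196.807373046875), 7.515275955200195) nose [781.7 306.5] [11 19 12 14 38 56 32  5  8  6  2 11  5  3  0]
arbor 56 68 300 [ 507.4 -179.4   62.8] [ 457.9 -266.2   56. ] [ 576.7 -138.8   67.8]
arbor 76 86 90 [ 511.8 -193.4   80.8] [ 489.4 -229.7   76.2] [ 543.5 -171.5   85.3]
arbor 90 200 96 [ 514.9 -196.   134.7] [ 508.6 -209.6   91.1] [ 524.8 -187.4  174.1]
```

View pics/crop1.png

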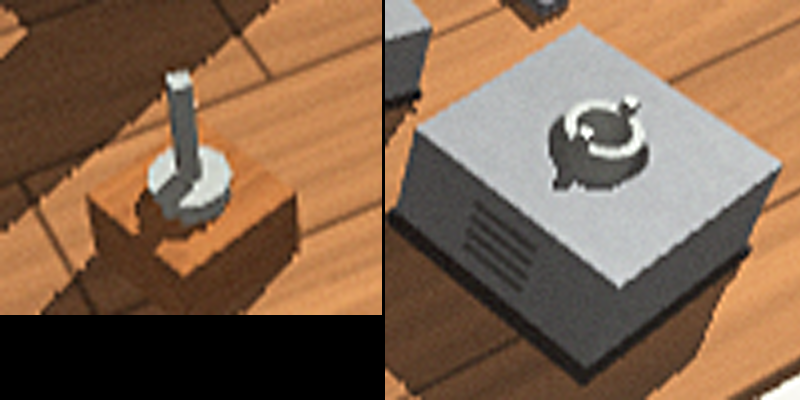

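The drive I want is the middle housing, at scene (385,180) and side (288,245). It measures about 152 mm across with its top at about 90 mm, and sits at about (516.5, 241). The two look-alikes, at (347,130) and (457,222), are about 195 mm across and 115 mm high. In the crop the arbor stands in its wooden stand at (180,185), which puts it at about (520,-200). Next I'll go above the arbor.

arm_command([
  {"dx": 0.01,"dy": 0.013,"dz": 0.02},
  {"dx": 0.02,"dy": 0.027,"dz": 0.02},
  {"dx": 0.02,"dy": 0.027,"dz": 0.02},
  {"dx": 0.02,"dy": 0.027,"dz": 0.01},
  {"dx": 0.02,"dy": 0.027},
  {"dx": 0.02,"dy": 0.027},
  {"dx": 0.02,"dy": 0.027},
  {"dx": 0.02,"dy": 0.027},
  {"dx": 0.02,"dy": 0.027},
  {"dx": 0.02,"dy": 0.027},
  {"dx": 0.02,"dy": 0.027},
  {"dx": 0.02,"dy": 0.027},
  {"dx": 0.02,"dy": 0.027},
  {"dx": 0.02,"dy": 0.027},
  {"dx": 0.02,"dy": 0.018},
  {"dx": 0.001,"dy": 0.0},
  {},
  {},
])

```text
$.deltas[0]: bad value
```

```bash
python3 - <<'E'
from h import *
np.set_printoptions(suppress=True,precision=3)
c=read_camera("wrist"); np.savez("w1.npz",**c); save(c,"w1.png"); print(c["fx"],c["cx"],c["cy"],c["extrinsics"]); s=state(); print(s["t"],s["eef_pos"],s["tcp_rot"])
E
```

```text
309.70691628693146 319.5400726696713 199.54103926284407 [[   0.367    0.897    0.247  298.484]
 [  -0.93     0.354    0.096 -553.515]
 [  -0.001   -0.265    0.964  384.607]
 [   0.       0.       0.       1.   ]]
0.15 [ 229.381 -581.188  233.197] [-3.141 -0.     0.376]
```

View pics/w1.png

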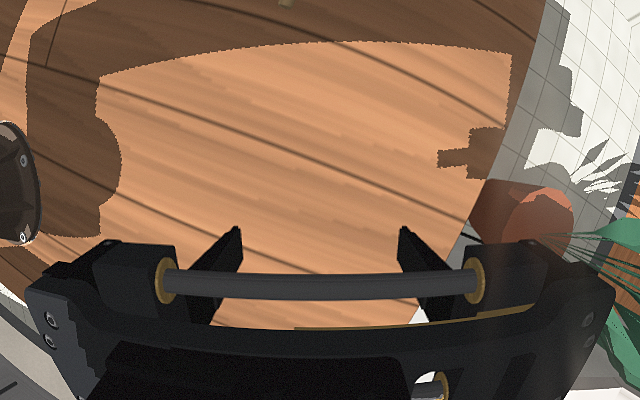

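The move was refused, probably because every row needs all its keys. The wrist picture, taken at the start pose, shows only table, with the fingertips at (238,230) and (402,230). I'll send the move again with all four keys in each row.

arm_command([
  {"dx": 0.01,"dy": 0.013,"dz": 0.02,"yaw": 0},
  {"dx": 0.02,"dy": 0.027,"dz": 0.02,"yaw": 0},
  {"dx": 0.02,"dy": 0.027,"dz": 0.02,"yaw": 0},
  {"dx": 0.02,"dy": 0.027,"dz": 0.01,"yaw": 0},
  {"dx": 0.02,"dy": 0.027,"dz": 0,"yaw": 0},
  {"dx": 0.02,"dy": 0.027,"dz": 0,"yaw": 0},
  {"dx": 0.02,"dy": 0.027,"dz": 0,"yaw": 0},
  {"dx": 0.02,"dy": 0.027,"dz": 0,"yaw": 0},
  {"dx": 0.02,"dy": 0.027,"dz": 0,"yaw": 0},
  {"dx": 0.02,"dy": 0.027,"dz": 0,"yaw": 0},
  {"dx": 0.02,"dy": 0.027,"dz": 0,"yaw": 0},
  {"dx": 0.02,"dy": 0.027,"dz": 0,"yaw": 0},
  {"dx": 0.02,"dy": 0.027,"dz": 0,"yaw": 0},
  {"dx": 0.02,"dy": 0.027,"dz": 0,"yaw": 0},
  {"dx": 0.02,"dy": 0.018,"dz": 0,"yaw": 0},
  {"dx": 0,"dy": 0,"dz": 0,"yaw": 0},
  {"dx": 0,"dy": 0,"dz": 0,"yaw": 0},
  {"dx": 0,"dy": 0,"dz": 0,"yaw": 0},
])

```text
t: 1.95
eef_pos: [518.8, -200.0, 303.5]
tcp_rot: [-3.141, 0.0, 0.375]
ft_force: [-0.6, -0.3, 0.4]
opening: 1.002
grip_force: 0.0
```

```bash
python3 - <<'E'
from h import *
np.set_printoptions(suppress=True,precision=3)
c=read_camera("wrist"); np.savez("w2.npz",**c); save(c,"w2.png"); s=state(); print(s["t"],s["eef_pos"],s["tcp_rot"])
E
```

```text
2.0 [ 518.799 -200.115  303.651] [3.142 0.    0.375]
```

View pics/w2.png

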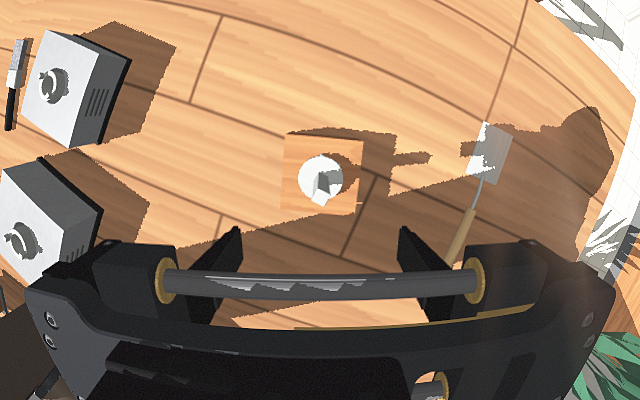

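The arbor's collar is at (320,177) and its square shaft top at about (320,197), close to the jaws' mid-plane. I'll measure the flats' direction and the axis from this view.

```bash
cat >> h.py <<'E'
def wrays(c,uv):
    uv=np.asarray(uv,float); d=uv-[c["cx"],c["cy"]]; r=np.hypot(d[...,0],d[...,1]); th=r/c["fx"]; k=np.sin(th)/np.maximum(r,1e-9)
    D=np.stack([d[...,0]*k,-d[...,1]*k,-np.cos(th)],-1); return D@c["extrinsics"][:3,:3].T
def wplane(c,uv,z):
    D=wrays(c,uv); o=c["extrinsics"][:3,3]; return o+D*((z-o[2])/D[...,2])[...,None]
def wpts(c):
    h,w=c["range_z"].shape; u,v=np.meshgrid(np.arange(w),np.arange(h)); D=wrays(c,np.stack([u,v],-1))
    f=-c["extrinsics"][:3,2]; return c["extrinsics"][:3,3]+D*(c["range_z"]/(D@f))[...,None]
E
python3 - <<'E'
from h import *
np.set_printoptions(suppress=True,precision=1)
c=dict(np.load("w2.npz")); P=wpts(c); w=P[130:220,270:370]; g=c["color"][130:220,270:370].mean(-1)
def comp(lo,hi,uvc):
    m=((w[...,2]>lo)&(w[...,2]<hi)).astype(np.uint8); return m
for lo,hi,zp in((164,180,170),(74,88,80),(56,68,62)):
    m=comp(lo,hi,0); v,u=np.nonzero(m); q=wplane(c,np.stack([u+270,v+130],-1),zp)
    r=cv2.minAreaRect(q[:,:2].astype(np.float32)); print(zp,len(u),np.median(w[m>0][:,2]),r, cv2.minEnclosingCircle(q[:,:2].astype(np.float32)))
cv2.imwrite("pics/crop2.png",cv2.resize(c["color"][150:216,282:368,::-1],None,fx=7,fy=7,interpolation=cv2.INTER_CUBIC))
E
```

```text
170 227 170.16821969988098 ((518.0365600585938, -200.6313018798828), (14.96516227722168, 15.370235443115234), 86.07329559326172) ((518.5072631835938, -200.79026794433594), 9.311759948730469)
80 1156 80.37725676812286 ((518.9310302734375, -200.0408477783203), (52.484588623046875, 54.89114761352539), 18.538095474243164) ((517.65673828125, -200.64312744140625), 28.240978240966797)
62 4216 62.41116793560374 ((517.5582275390625, -200.9254608154297), (101.62442016601562, 101.57193756103516), 16.160037994384766) ((517.2952880859375, -200.79934692382812), 70.13198852539062)
```

View pics/crop2.png

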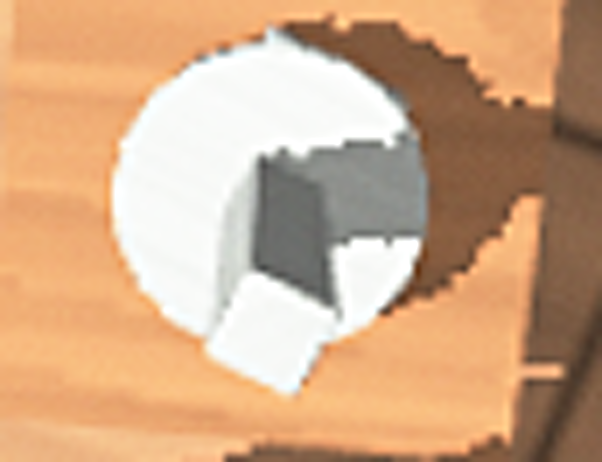

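The close crop shows the square shaft top at (270,330) in the crop. Its axis is at (518.2, -200.7, 170), and its sides come out at 15 mm (nominal 14), lying 4° clockwise. The height and size agree with the description. I'll turn the tool by +64.6° to square the pads to the flats, which keeps the last joint mid-range at the drive, then descend to z = 128.

arm_command([
  {"dx": -0.0006,"dy": -0.0006,"dz": 0,"yaw": 8},
  {"dx": 0,"dy": 0,"dz": 0,"yaw": 8},
  {"dx": 0,"dy": 0,"dz": 0,"yaw": 8},
  {"dx": 0,"dy": 0,"dz": 0,"yaw": 8},
  {"dx": 0,"dy": 0,"dz": 0,"yaw": 8},
  {"dx": 0,"dy": 0,"dz": 0,"yaw": 8},
  {"dx": 0,"dy": 0,"dz": 0,"yaw": 8},
  {"dx": 0,"dy": 0,"dz": 0,"yaw": 8.5},
  {"dx": 0,"dy": 0,"dz": -0.02,"yaw": 0},
  {"dx": 0,"dy": 0,"dz": -0.02,"yaw": 0},
  {"dx": 0,"dy": 0,"dz": -0.02,"yaw": 0},
  {"dx": 0,"dy": 0,"dz": -0.02,"yaw": 0},
  {"dx": 0,"dy": 0,"dz": -0.02,"yaw": 0},
  {"dx": 0,"dy": 0,"dz": -0.02,"yaw": 0},
  {"dx": 0,"dy": 0,"dz": -0.02,"yaw": 0},
  {"dx": 0,"dy": 0,"dz": -0.02,"yaw": 0},
  {"dx": 0,"dy": 0,"dz": -0.0155,"yaw": 0},
  {"dx": 0,"dy": 0,"dz": 0,"yaw": 0},
  {"dx": 0,"dy": 0,"dz": 0,"yaw": 0},
])

```text
t: 3.9
eef_pos: [518.6, -200.6, 128.5]
tcp_rot: [-3.142, 0.0, 1.501]
ft_force: [-0.3, -0.5, 0.3]
opening: 1.002
grip_force: 0.0
```

arm_command([
  {"dx": 0,"dy": 0,"dz": 0,"yaw": 0},
  {"dx": 0,"dy": 0,"dz": 0,"yaw": 0},
  {"dx": 0,"dy": 0,"dz": 0,"yaw": 0},
  {"dx": 0,"dy": 0,"dz": 0,"yaw": 0},
  {"dx": 0,"dy": 0,"dz": 0,"yaw": 0},
  {"dx": 0,"dy": 0,"dz": 0,"yaw": 0},
  {"dx": 0,"dy": 0,"dz": 0,"yaw": 0},
  {"dx": 0,"dy": 0,"dz": 0,"yaw": 0},
  {"dx": 0,"dy": 0,"dz": 0,"yaw": 0},
  {"dx": 0,"dy": 0,"dz": 0,"yaw": 0},
], gripper=0.004)

```text
t: 4.9
eef_pos: [518.8, -200.0, 128.1]
tcp_rot: [-3.142, -0.0, 1.502]
ft_force: [-0.1, -0.5, -0.8]
opening: 0.216
grip_force: 0.0
```

arm_command([
  {"dx": 0,"dy": 0,"dz": 0,"yaw": 0},
  {"dx": 0,"dy": 0,"dz": 0,"yaw": 0},
  {"dx": 0,"dy": 0,"dz": 0,"yaw": 0},
  {"dx": 0,"dy": 0,"dz": 0,"yaw": 0},
  {"dx": 0,"dy": 0,"dz": 0,"yaw": 0},
])

```text
t: 5.4
eef_pos: [518.7, -200.0, 128.0]
tcp_rot: [-3.141, -0.0, 1.502]
ft_force: [-1.9, 0.1, -2.1]
opening: 0.143
grip_force: 30.0
```

arm_command([
  {"dx": 0,"dy": 0,"dz": 0.005,"yaw": 0},
  {"dx": 0,"dy": 0,"dz": 0.01,"yaw": 0},
  {"dx": 0,"dy": 0,"dz": 0.015,"yaw": 0},
  {"dx": 0,"dy": 0,"dz": 0.015,"yaw": 0},
  {"dx": 0,"dy": 0,"dz": 0.015,"yaw": 0},
  {"dx": 0,"dy": 0,"dz": 0.02,"yaw": 0},
  {"dx": 0,"dy": 0,"dz": 0.02,"yaw": 0},
  {"dx": 0,"dy": 0,"dz": 0.02,"yaw": 0},
  {"dx": 0,"dy": 0,"dz": 0.02,"yaw": 0},
  {"dx": 0,"dy": 0,"dz": 0.02,"yaw": 0},
  {"dx": 0,"dy": 0,"dz": 0,"yaw": 0},
  {"dx": 0,"dy": 0,"dz": 0,"yaw": 0},
])

```text
t: 6.6
eef_pos: [518.6, -199.8, 288.1]
tcp_rot: [3.141, 0.0, 1.502]
ft_force: [0.0, -0.5, -4.9]
opening: 0.145
grip_force: 30.0
```

```bash
python3 - <<'E'
from h import *
np.set_printoptions(suppress=True,precision=3)
s=state(); print(s["t"],s["eef_pos"],s["tcp_rot"],s["ft_force"],s["moment"],s["opening"],s["grip_force"])
c=read_camera("scene"); np.savez("s3.npz",**c); d=read_camera("side"); np.savez("d3.npz",**d)
def proj(c,p):
    q=np.linalg.inv(c["extrinsics"])@np.append(p,1); return np.array([c["cx"]-c["fx"]*q[0]/q[2],c["cy"]+c["fy"]*q[1]/q[2]])
o=[]
for k in(c,d):
    u,v=proj(k,s["eef_pos"]-[0,0,70]).astype(int); print(u,v); o.append(cv2.resize(k["color"][v-35:v+35,u-28:u+28,::-1],(400,500),interpolation=cv2.INTER_CUBIC))
cv2.imwrite("pics/lift.png",np.hstack(o))
E
```

```text
6.6 [ 518.581 -199.837  288.143] [3.141 0.    1.502] [ 0.047 -0.527 -4.88 ] [-0.017 -0.16   0.019] 0.1450832072513691 29.99984174966812
262 189
337 138
```

View pics/lift.png

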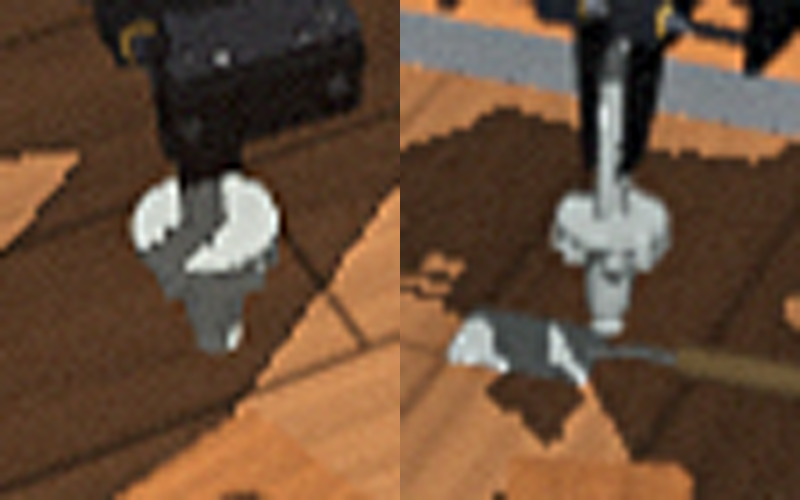

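Both halves show the arbor lifted and upright. In the side half (right) the collar underside shows a notch near (590,265), which suggests the slot lies along y. I'll check that by depth and look for the dogs in the same data.

```bash
python3 - <<'E'
from h import *
np.set_printoptions(suppress=True,precision=1)
for n in("s3","d3"):
    c=dict(np.load(n+".npz")); P=pts(c).reshape(-1,3)
    off=np.array([-2,.5,1.6]) if n=="s3" else np.array([2.7,-.3,-1.7])   # table/drive-consistent trim between the views
    P=P+off; q=P-[518.6,-199.8,222.1]; r=np.hypot(q[:,0],q[:,1])
    for lo,hi in((2,10),(13,17)):
        m=(q[:,2]>lo)&(q[:,2]<hi)&(r<34); a=np.degrees(np.arctan2(q[m,1],q[m,0])); o=np.argsort(a)
        print(n,lo,[(int(x),int(y)) for x,y in zip(a[o],r[m][o])])
    dr=P-[516.5,241,105]; r=np.hypot(dr[:,0],dr[:,1]); m=(r<30)&(dr[:,2]>4)
    print("dogs",m.sum()); print(np.c_[dr[m],np.degrees(np.arctan2(dr[m,1],dr[m,0]))][:40])
    f=(r<30)&(abs(dr[:,2])<2); print("face ctr",cv2.minEnclosingCircle(dr[f,:2].astype(np.float32)))
E
```

```text
s3 2 [(-67, 26), (-64, 26), (-61, 25), (-57, 26), (-57, 27), (-54, 24), (-50, 27), (-45, 26), (-33, 29), (-31, 31), (-28, 28), (-26, 31), (-22, 30), (-22, 27), (-21, 27), (-16, 29), (-15, 26), (-11, 27), (-9, 26), (-5, 27), (-5, 28), (-2, 24), (0, 28), (1, 27), (1, 27), (7, 27), (9, 26), (10, 25), (11, 30), (14, 27), (18, 29), (18, 29), (22, 27), (41, 25), (46, 26), (54, 26)]
s3 13 [(-179, 27), (-172, 22), (-170, 25), (-160, 17), (-157, 19), (-156, 26), (-127, 11), (-127, 25), (-121, 19), (-118, 24), (-112, 19), (-106, 14), (-90, 24), (-89, 27), (-84, 13), (-80, 26), (-80, 17), (-77, 10), (-75, 28), (-72, 22), (-69, 16), (-67, 24), (-59, 29), (-55, 27), (-47, 21), (-32, 24), (-31, 27), (-31, 29), (-28, 8), (-27, 11), (-20, 29), (-20, 28), (-18, 19), (-17, 16), (-14, 27), (-11, 20), (-9, 29), (0, 23), (5, 14), (5, 24), (6, 29), (12, 21), (13, 29), (29, 22), (35, 17), (36, 20), (43, 28), (45, 27), (47, 13), (50, 16), (54, 24), (54, 26), (60, 23), (61, 26), (69, 23), (78, 24), (78, 16), (87, 22), (88, 26), (97, 25), (102, 23), (103, 16), (110, 14), (113, 19), (121, 13), (127, 21), (128,
[... 1257 characters left out ...]
6), (126, 29), (133, 21), (153, 12), (159, 25), (164, 19), (166, 23), (169, 26), (174, 25)]
dogs 17
[[  -8.5  -24.     6.7 -109.5]
 [  -8.5  -16.9    8.7 -116.9]
 [ -13.1  -14.    12.7 -133.2]
 [ -14.1  -18.9    9.  -126.8]
 [ -10.5  -12.6    9.  -129.7]
 [ -13.3  -13.5    9.2 -134.5]
 [ -16.4  -13.8   10.  -139.8]
 [ -12.8  -14.3    4.4 -131.8]
 [ -14.7  -10.2    4.6 -145.2]
 [  12.8   13.6   11.1   46.6]
 [  13.7   18.3   10.9   53.1]
 [  11.5   16.4   10.    54.9]
 [   8.1   16.7   11.5   64.2]
 [  13.1   19.9    8.6   56.7]
 [  10.7   18.2    8.    59.6]
 [  10.    19.8    5.6   63.1]
 [   7.5   18.4    5.3   67.7]]
face ctr ((0.07855935394763947, -0.7788877487182617), 24.05845069885254)
```

By depth the slot lies along about 86°, which is the tool's current yaw. The dogs are seen at about 53° and 233°, which is 30° from the drive's y axis and so within 0.8 rad. I'll go beside the drive, turning -33° on the way, so the wrist camera looks straight down on the spindle.

arm_command([
  {"dx": -0.001,"dy": 0.012,"dz": 0,"yaw": 0},
  {"dx": -0.003,"dy": 0.023,"dz": 0,"yaw": -3},
  {"dx": -0.003,"dy": 0.023,"dz": 0,"yaw": -3},
  {"dx": -0.003,"dy": 0.023,"dz": 0,"yaw": -3},
  {"dx": -0.003,"dy": 0.023,"dz": 0,"yaw": -3},
  {"dx": -0.003,"dy": 0.023,"dz": 0,"yaw": -3},
  {"dx": -0.003,"dy": 0.023,"dz": 0,"yaw": -3},
  {"dx": -0.003,"dy": 0.023,"dz": 0,"yaw": -3},
  {"dx": -0.003,"dy": 0.023,"dz": 0,"yaw": -3},
  {"dx": -0.003,"dy": 0.023,"dz": 0,"yaw": -3},
  {"dx": -0.003,"dy": 0.023,"dz": 0,"yaw": -3},
  {"dx": -0.003,"dy": 0.023,"dz": 0,"yaw": -3},
  {"dx": -0.003,"dy": 0.023,"dz": 0,"yaw": 0},
  {"dx": -0.003,"dy": 0.023,"dz": 0,"yaw": 0},
  {"dx": -0.003,"dy": 0.023,"dz": 0,"yaw": 0},
  {"dx": -0.002,"dy": 0.023,"dz": 0,"yaw": 0},
  {"dx": -0.001,"dy": 0.023,"dz": 0,"yaw": 0},
  {"dx": 0,"dy": 0,"dz": 0,"yaw": 0},
  {"dx": 0,"dy": 0,"dz": 0,"yaw": 0},
])

```text
t: 8.6
eef_pos: [472.1, 180.5, 287.6]
tcp_rot: [-3.141, 0.001, 0.927]
ft_force: [-0.2, -0.3, -3.9]
opening: 0.143
grip_force: 30.0
```

```bash
python3 - <<'E'
from h import *
np.set_printoptions(suppress=True,precision=2)
s=state(); print(s["t"],s["eef_pos"],s["tcp_rot"])
c=read_camera("wrist"); np.savez("w3.npz",**c); P=wpts(c); print("cam",c["extrinsics"][:3,3])
r=np.hypot(P[...,0]-517,P[...,1]-240.5); Z=P[...,2]
h=np.histogram(Z[r<35],bins=np.arange(60,125,3)); print(h)
top=(r<110)&(Z>84)&(Z<95); v,u=np.nonzero(top); print("housing",cv2.minAreaRect(wplane(c,np.c_[u,v],90)[:,:2].astype(np.float32)))
f=(r<35)&(Z>100); v,u=np.nonzero(f); q=wplane(c,np.c_[u,v],105)[:,:2].astype(np.float32); print("nose",len(q),cv2.minEnclosingCircle(q),np.median(Z[f]))
m=(r<35)&(Z>110); v,u=np.nonzero(m); q=wplane(c,np.c_[u,v],115)[:,:2]
a=q[q[:,1]>240.5];b=q[q[:,1]<=240.5]; print("dogs",len(a),len(b),a.mean(0),b.mean(0),(a.mean(0)+b.mean(0))/2,np.degrees(np.arctan2(*(a.mean(0)-b.mean(0))[::-1])))
v,u=np.nonzero(r<45); im=c["color"][max(v.min(),0):v.max(),u.min():u.max(),::-1]; print(u.min(),v.min(),im.shape)
w=c["color"][...,::-1]
k=min(400/im.shape[0],400/im.shape[1]); cv2.imwrite("pics/w3.png",np.hstack([cv2.resize(w,(400,400)),cv2.resize(cv2.resize(im,None,fx=k,fy=k,interpolation=2),(400,400))]))
E
```

```text
8.6 [472.15 180.52 287.62] [-3.14  0.    0.93]
cam [516.8  240.66 439.02]
(array([ 25,  34,  55,  45,  33,  51,  66,  71,  61, 427, 723,  38,  43,
        29, 310, 457,   1,   4,  99,   0,   0]), array([ 60,  63,  66,  69,  72,  75,  78,  81,  84,  87,  90,  93,  96,
        99, 102, 105, 108, 111, 114, 117, 120, 123]))
housing ((513.8980712890625, 240.60861206054688), (151.26625061035156, 151.14248657226562), 82.32044982910156)
nose 3903 ((163.26312255859375, -241.86056518554688), 1022.004638671875) 439.0164395269931
dogs 428 2687 [344.25 353.22] [198.45  11.98] [271.35 182.6 ] 66.86527277113352
1 0 (399, 638, 3)
```

View pics/w3.png

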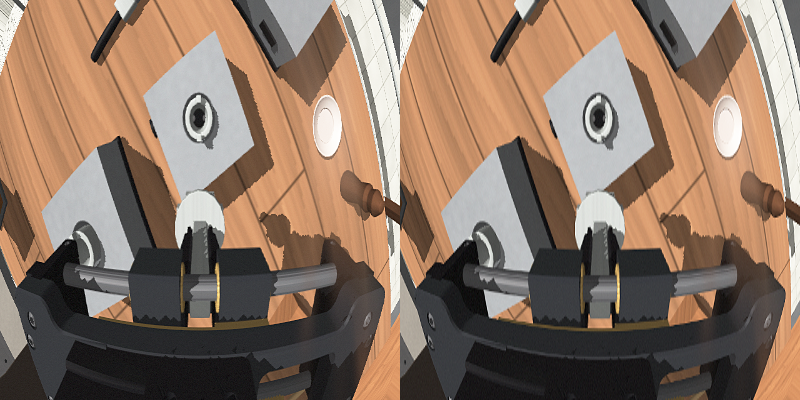

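The spindle is seen from straight above at picture (200,118), which is pixel (320,118) in the full frame, with its dogs at the upper and lower sides. The held collar is at (200,215). Pixels without depth spoiled the numbers, so I'll filter them out.

```bash
python3 - <<'E'
from h import *
np.set_printoptions(suppress=True,precision=2)
c=dict(np.load("w3.npz")); P=wpts(c); Z=P[...,2]; ok=c["range_z"]>0
r=np.hypot(P[...,0]-517,P[...,1]-240.5)
f=ok&(r<32)&(Z>101)&(Z<120); v,u=np.nonzero(f); q=wplane(c,np.c_[u,v],105)[:,:2].astype(np.float32); print("nose",len(q),cv2.minEnclosingCircle(q))
m=ok&(r<35)&(Z>111)&(Z<120); v,u=np.nonzero(m); q=wplane(c,np.c_[u,v],115)[:,:2]
a=q[q[:,1]>240.5];b=q[q[:,1]<=240.5]; print("dogs",len(a),len(b),a.mean(0),b.mean(0),(a.mean(0)+b.mean(0))/2,np.degrees(np.arctan2(*(a.mean(0)-b.mean(0))[::-1])))
for x in(a,b): print(cv2.minAreaRect(x.astype(np.float32)))
t=np.array([472.15,180.52]); r2=np.hypot(P[...,0]-t[0],P[...,1]-t[1]); m=ok&(r2<34)&(Z>232)&(Z<246); v,u=np.nonzero(m); print("collar",len(u),np.median(Z[m]),u.min(),u.max(),v.min(),v.max())
q=wplane(c,np.c_[u,v],np.median(Z[m]))[:,:2].astype(np.float32); e=cv2.convexHull(q)[:,0]
# rim points facing the camera: circle fit
d=e-t; k=(d@np.array([.6,.8])>0)&(np.hypot(*d.T)>22); A=np.c_[2*e[k],np.ones(k.sum())]; s=np.linalg.lstsq(A.astype(float),(e[k]**2).sum(1).astype(float),rcond=None)[0]; print("collar ctr",s[:2],"R",np.sqrt(s[2]+s[0]**2+s[1]**2),"vs tcp",s[:2]-t,k.sum())
E
```

```text
nose 883 ((513.9320678710938, 241.00038146972656), 24.598613739013672)
dogs 55 48 [525.47 257.22] [502.16 224.34] [513.81 240.78] 54.65778531820418
((525.54833984375, 257.22625732421875), (7.354757785797119, 6.181158065795898), 53.05681610107422)
((502.13983154296875, 224.35690307617188), (6.308138847351074, 6.257567882537842), 53.07295227050781)
collar 2869 239.9540170402917 280 359 189 247
collar ctr [471.46 180.4 ] R 28.083328985244663 vs tcp [-0.69 -0.12] 14
```

The wrist view gives:

| Item | Measurement |
|---|---|
| Spindle axis | (513.9, 240.9); the housing centre agrees |
| Dog line | about 54° |
| Held collar | (471.5, 180.4) at the expected height and radius |

That means moving (+42.4, +60.5) and turning +1.3°, then lowering in stages while watching the forces.

arm_command([
  {"dx": 0.005,"dy": 0.007,"dz": 0,"yaw": 1.3},
  {"dx": 0.01,"dy": 0.014,"dz": 0,"yaw": 0},
  {"dx": 0.01,"dy": 0.014,"dz": 0,"yaw": 0},
  {"dx": 0.01,"dy": 0.014,"dz": 0,"yaw": 0},
  {"dx": 0.0074,"dy": 0.0115,"dz": 0,"yaw": 0},
  {"dx": 0,"dy": 0,"dz": 0,"yaw": 0},
  {"dx": 0,"dy": 0,"dz": -0.02,"yaw": 0},
  {"dx": 0,"dy": 0,"dz": -0.02,"yaw": 0},
  {"dx": 0,"dy": 0,"dz": -0.015,"yaw": 0},
  {"dx": 0,"dy": 0,"dz": -0.01,"yaw": 0},
  {"dx": 0,"dy": 0,"dz": -0.005,"yaw": 0},
  {"dx": 0,"dy": 0,"dz": -0.005,"yaw": 0},
  {"dx": 0,"dy": 0,"dz": 0,"yaw": 0},
  {"dx": 0,"dy": 0,"dz": 0,"yaw": 0},
])

```text
t: 10.05
eef_pos: [515.4, 240.5, 213.6]
tcp_rot: [3.141, -0.001, 0.948]
ft_force: [0.7, -0.4, -4.2]
opening: 0.15
grip_force: 30.0
```

arm_command([
  {"dx": 0,"dy": 0,"dz": -0.003,"yaw": 0},
  {"dx": 0,"dy": 0,"dz": -0.003,"yaw": 0},
  {"dx": 0,"dy": 0,"dz": -0.003,"yaw": 0},
  {"dx": 0,"dy": 0,"dz": -0.003,"yaw": 0},
  {"dx": 0,"dy": 0,"dz": -0.003,"yaw": 0},
  {"dx": 0,"dy": 0,"dz": 0,"yaw": 0},
])

```text
t: 10.65
eef_pos: [515.0, 240.5, 197.6]
tcp_rot: [-3.141, 0.001, 0.948]
ft_force: [0.4, 0.3, -4.0]
opening: 0.15
grip_force: 30.0
```

arm_command([
  {"dx": 0,"dy": 0,"dz": -0.002,"yaw": 0},
  {"dx": 0,"dy": 0,"dz": -0.002,"yaw": 0},
  {"dx": 0,"dy": 0,"dz": -0.002,"yaw": 0},
  {"dx": 0,"dy": 0,"dz": -0.002,"yaw": 0},
  {"dx": 0,"dy": 0,"dz": -0.002,"yaw": 0},
  {"dx": 0,"dy": 0,"dz": 0,"yaw": 0},
])

```text
t: 11.25
eef_pos: [515.1, 240.5, 187.8]
tcp_rot: [-3.141, 0.0, 0.948]
ft_force: [0.4, -0.4, -3.7]
opening: 0.145
grip_force: 30.0
```

arm_command([
  {"dx": 0,"dy": 0,"dz": -0.001,"yaw": 0},
  {"dx": 0,"dy": 0,"dz": -0.001,"yaw": 0},
  {"dx": 0,"dy": 0,"dz": -0.001,"yaw": 0},
  {"dx": 0,"dy": 0,"dz": 0,"yaw": 0},
])

```text
t: 11.65
eef_pos: [515.2, 240.5, 185.0]
tcp_rot: [3.142, 0.0, 0.948]
ft_force: [0.6, -0.0, -3.9]
opening: 0.148
grip_force: 30.0
```

arm_command([
  {"dx": 0,"dy": 0,"dz": -0.001,"yaw": 0},
  {"dx": 0,"dy": 0,"dz": -0.001,"yaw": 0},
  {"dx": 0,"dy": 0,"dz": 0,"yaw": 0},
])

```text
t: 11.95
eef_pos: [515.1, 240.5, 183.0]
tcp_rot: [-3.142, 0.0, 0.948]
ft_force: [0.2, 0.1, -3.9]
opening: 0.147
grip_force: 30.0
```

arm_command([
  {"dx": 0,"dy": 0,"dz": -0.0005,"yaw": 0},
  {"dx": 0,"dy": 0,"dz": -0.0005,"yaw": 0},
  {"dx": 0,"dy": 0,"dz": -0.0005,"yaw": 0},
  {"dx": 0,"dy": 0,"dz": 0,"yaw": 0},
])

```text
t: 12.35
eef_pos: [515.2, 240.5, 181.6]
tcp_rot: [-3.142, 0.0, 0.948]
ft_force: [0.6, 0.1, -3.2]
opening: 0.148
grip_force: 30.0
```

arm_command([
  {"dx": 0,"dy": 0,"dz": -0.0005,"yaw": 0},
  {"dx": 0,"dy": 0,"dz": -0.0005,"yaw": 0},
  {"dx": 0,"dy": 0,"dz": -0.0005,"yaw": 0},
  {"dx": 0,"dy": 0,"dz": 0,"yaw": 0},
])

```text
t: 12.75
eef_pos: [515.2, 240.5, 180.1]
tcp_rot: [3.142, 0.0, 0.948]
ft_force: [0.3, 0.4, -5.1]
opening: 0.145
grip_force: 30.0
```

arm_command([
  {"dx": 0,"dy": 0,"dz": -0.0005,"yaw": 0},
  {"dx": 0,"dy": 0,"dz": -0.0005,"yaw": 0},
  {"dx": 0,"dy": 0,"dz": 0,"yaw": 0},
])

```text
t: 13.05
eef_pos: [515.2, 240.5, 179.1]
tcp_rot: [3.142, 0.0, 0.948]
ft_force: [0.3, -0.6, -4.5]
opening: 0.146
grip_force: 30.0
```

arm_command([
  {"dx": 0,"dy": 0,"dz": -0.0005,"yaw": 0},
  {"dx": 0,"dy": 0,"dz": -0.0005,"yaw": 0},
  {"dx": 0,"dy": 0,"dz": 0,"yaw": 0},
])

```text
t: 13.35
eef_pos: [515.1, 240.6, 178.1]
tcp_rot: [-3.141, 0.0, 0.948]
ft_force: [-1.0, 0.6, -3.6]
opening: 0.147
grip_force: 30.0
```

There's no contact 2.6 mm below the dog tops, so the slot looks to be over the dogs. I'll carry on gently.

arm_command([
  {"dx": 0,"dy": 0,"dz": -0.0005,"yaw": 0},
  {"dx": 0,"dy": 0,"dz": -0.0005,"yaw": 0},
  {"dx": 0,"dy": 0,"dz": 0,"yaw": 0},
])

```text
t: 13.65
eef_pos: [515.1, 240.5, 177.1]
tcp_rot: [-3.142, 0.0, 0.948]
ft_force: [-0.9, 0.6, -2.9]
opening: 0.145
grip_force: 30.0
```

arm_command([
  {"dx": 0,"dy": 0,"dz": -0.0005,"yaw": 0},
  {"dx": 0,"dy": 0,"dz": -0.0005,"yaw": 0},
  {"dx": 0,"dy": 0,"dz": 0,"yaw": 0},
])

```text
t: 13.95
eef_pos: [515.3, 240.6, 176.3]
tcp_rot: [3.141, -0.001, 0.948]
ft_force: [-0.3, 0.9, -0.5]
opening: 0.151
grip_force: 30.0
```

arm_command([
  {"dx": 0,"dy": 0,"dz": -0.0005,"yaw": 0},
  {"dx": 0,"dy": 0,"dz": -0.0005,"yaw": 0},
  {"dx": 0,"dy": 0,"dz": 0,"yaw": 0},
])

```text
t: 14.25
eef_pos: [515.4, 240.8, 175.2]
tcp_rot: [3.141, -0.001, 0.948]
ft_force: [-0.5, 4.0, -3.0]
opening: 0.144
grip_force: 30.0
```

There's a slight sideways push of 4 N towards +y, so I'll ease 0.5 mm that way and keep lowering.

arm_command([
  {"dx": 0,"dy": 0.0005,"dz": 0,"yaw": 0},
  {"dx": 0,"dy": 0,"dz": -0.0005,"yaw": 0},
  {"dx": 0,"dy": 0,"dz": 0,"yaw": 0},
])

```text
t: 14.55
eef_pos: [515.2, 241.0, 174.3]
tcp_rot: [-3.142, 0.0, 0.948]
ft_force: [0.5, 2.0, -5.9]
opening: 0.146
grip_force: 30.0
```

arm_command([
  {"dx": 0,"dy": 0,"dz": -0.0005,"yaw": 0},
  {"dx": 0,"dy": 0,"dz": -0.0005,"yaw": 0},
  {"dx": 0,"dy": 0,"dz": 0,"yaw": 0},
])

```text
t: 14.85
eef_pos: [515.1, 240.9, 173.2]
tcp_rot: [-3.141, 0.001, 0.948]
ft_force: [0.4, 1.3, -8.7]
opening: 0.146
grip_force: 30.0
```

The vertical force has grown downwards, so the jaws are drawing it in. I'll follow down.

arm_command([
  {"dx": 0,"dy": 0.0002,"dz": -0.0005,"yaw": 0},
  {"dx": 0,"dy": 0,"dz": -0.0005,"yaw": 0},
  {"dx": 0,"dy": 0,"dz": 0,"yaw": 0},
])

```text
t: 15.15
eef_pos: [515.1, 241.0, 172.4]
tcp_rot: [-3.141, 0.001, 0.948]
ft_force: [0.7, 1.2, -8.2]
opening: 0.143
grip_force: 30.0
```

arm_command([
  {"dx": 0,"dy": 0,"dz": -0.0005,"yaw": 0},
  {"dx": 0,"dy": 0,"dz": -0.0005,"yaw": 0},
  {"dx": 0,"dy": 0,"dz": 0,"yaw": 0},
])

```text
t: 15.45
eef_pos: [515.1, 241.1, 171.7]
tcp_rot: [3.142, 0.0, 0.948]
ft_force: [-0.3, -0.5, -5.2]
opening: 0.145
grip_force: 30.0
```

arm_command([
  {"dx": 0,"dy": 0,"dz": -0.0005,"yaw": 0},
  {"dx": 0,"dy": 0,"dz": 0,"yaw": 0},
])

```text
t: 15.65
eef_pos: [515.2, 241.2, 171.2]
tcp_rot: [3.141, 0.0, 0.948]
ft_force: [0.5, 0.4, -3.9]
opening: 0.145
grip_force: 30.0
```

arm_command([
  {"dx": 0,"dy": 0,"dz": -0.0005,"yaw": 0},
  {"dx": 0,"dy": 0,"dz": 0,"yaw": 0},
])

```text
t: 15.85
eef_pos: [515.3, 241.2, 171.0]
tcp_rot: [3.141, -0.0, 0.948]
ft_force: [-1.3, -0.2, 0.3]
opening: 0.145
grip_force: 30.0
```

arm_command([
  {"dx": 0,"dy": 0,"dz": -0.0005,"yaw": 0},
  {"dx": 0,"dy": 0,"dz": 0,"yaw": 0},
])

```text
t: 16.05
eef_pos: [515.3, 241.2, 171.0]
tcp_rot: [3.141, -0.001, 0.948]
ft_force: [-2.7, -0.4, 6.8]
opening: 0.145
grip_force: 30.0
```

arm_command([
  {"dx": 0,"dy": 0,"dz": -0.0004,"yaw": 0},
  {"dx": 0,"dy": 0,"dz": 0,"yaw": 0},
  {"dx": 0,"dy": 0,"dz": 0,"yaw": 0},
])

```text
t: 16.35
eef_pos: [515.3, 241.3, 171.0]
tcp_rot: [3.141, -0.001, 0.948]
ft_force: [-2.8, -0.8, 11.3]
opening: 0.144
grip_force: 30.0
```

It has hit a hard stop at home height, with z stuck at 171.0 as the force rises. I'll relax the push, open and retreat.

arm_command([
  {"dx": 0,"dy": 0,"dz": 0.0008,"yaw": 0},
  {"dx": 0,"dy": 0,"dz": 0,"yaw": 0},
])

```text
t: 16.55
eef_pos: [515.3, 241.3, 171.0]
tcp_rot: [3.141, -0.0, 0.948]
ft_force: [-1.5, -0.4, 5.5]
opening: 0.145
grip_force: 30.0
```

arm_command([
  {"dx": 0,"dy": 0,"dz": 0,"yaw": 0},
  {"dx": 0,"dy": 0,"dz": 0,"yaw": 0},
  {"dx": 0,"dy": 0,"dz": 0,"yaw": 0},
  {"dx": 0,"dy": 0,"dz": 0,"yaw": 0},
  {"dx": 0,"dy": 0,"dz": 0,"yaw": 0},
  {"dx": 0,"dy": 0,"dz": 0,"yaw": 0},
  {"dx": 0,"dy": 0,"dz": 0,"yaw": 0},
  {"dx": 0,"dy": 0,"dz": 0,"yaw": 0},
  {"dx": 0,"dy": 0,"dz": 0,"yaw": 0},
  {"dx": 0,"dy": 0,"dz": 0,"yaw": 0},
], gripper=0.07)

```text
t: 17.55
eef_pos: [515.2, 241.2, 170.6]
tcp_rot: [3.142, 0.0, 0.948]
ft_force: [0.3, -0.2, 1.0]
opening: 0.734
grip_force: 0.0
```

arm_command([
  {"dx": 0,"dy": 0,"dz": 0.005,"yaw": 0},
  {"dx": 0,"dy": 0,"dz": 0.015,"yaw": 0},
  {"dx": 0,"dy": 0,"dz": 0.02,"yaw": 0},
  {"dx": 0,"dy": 0,"dz": 0.02,"yaw": 0},
  {"dx": 0,"dy": 0,"dz": 0.02,"yaw": 0},
  {"dx": 0,"dy": 0,"dz": 0.02,"yaw": 0},
  {"dx": -0.01,"dy": -0.014,"dz": 0.01,"yaw": 0},
  {"dx": -0.015,"dy": -0.02,"dz": 0,"yaw": 0},
  {"dx": -0.015,"dy": -0.02,"dz": 0,"yaw": 0},
  {"dx": 0,"dy": 0,"dz": 0,"yaw": 0},
  {"dx": 0,"dy": 0,"dz": 0,"yaw": 0},
  {"dx": 0,"dy": 0,"dz": 0,"yaw": 0},
])

```text
t: 18.75
eef_pos: [475.7, 187.7, 280.8]
tcp_rot: [3.141, -0.0, 0.948]
ft_force: [-0.6, -0.5, -0.1]
opening: 0.737
grip_force: 0.0
```

```bash
python3 - <<'E'
from h import *
np.set_printoptions(suppress=True,precision=2)
s=state(); print(s["t"],s["eef_pos"],s["opening"],s["ft_force"])
c=read_camera("wrist"); P=wpts(c); Z=P[...,2]; ok=c["range_z"]>0
r=np.hypot(P[...,0]-515,P[...,1]-241)
for lo,hi in((112,132),(205,222)):
    m=ok&(r<36)&(Z>lo)&(Z<hi); v,u=np.nonzero(m); z=np.median(Z[m]); q=wplane(c,np.c_[u,v],z)[:,:2].astype(np.float32); print(z,len(q),cv2.minEnclosingCircle(q))
d=read_camera("side"); cv2.imwrite("pics/end.png",np.hstack([c["color"][40:240,220:420,::-1],d["color"][150:350,190:390,::-1]]).repeat(2,0).repeat(2,1))
E
```

```text
18.75 [475.73 187.66 280.76] 0.7369925304154223 [-0.59 -0.53 -0.14]
123.40074798395221 2033 ((514.1578369140625, 240.69219970703125), 28.42918586730957)
213.29300097090172 377 ((514.3614501953125, 240.6472625732422), 9.23397445678711)
```

View pics/end.png

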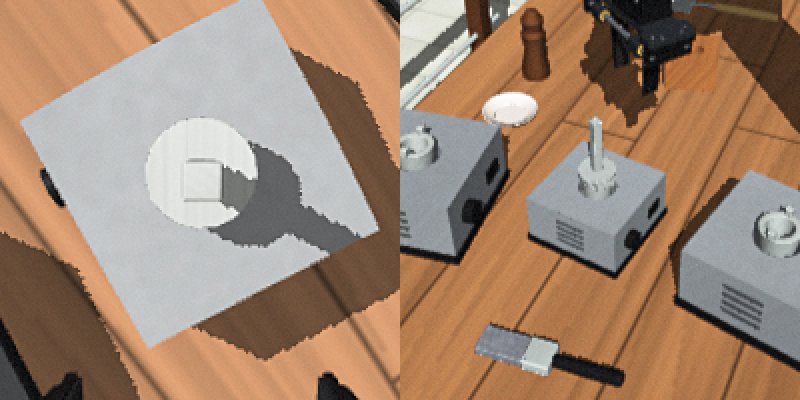

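The picture shows the arbor upright in the right drive, with the collar at (200,172) on the left and at (598,180) on the right. The collar top measures 123.4 mm against 123 when home, and the shaft top 213.3 mm against 213. The axis is within 0.5 mm and the arm is clear, so I'm handing in.

```bash
python3 -c "from cell import job_done; print(job_done())"
```

```text
the job is handed in; nothing more can be done
None
```

The arbor sits fully home in the 150 mm drive's spindle, upright and let go with the arm clear, and the job is handed in at about 19 s of the 72 s allowed; the hand-in gave no verdict.

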